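Start the microscope imaging set in order

ROBOT

A 7-joint arm with a two-finger parallel gripper is mounted at the origin on the work surface. World frame = base frame: x ahead of the robot, y to its left, z up, the work surface at z = 0. Lengths are in m, angles in rad, forces in N, time in s.
With the tool pointing down it reaches from about 0.4 to 0.85 m from the base axis. Payload 10.4 kg.
Tool frame: the origin (TCP) lies where the fingers leave the gripper's body, on its centre line; the fingertips stand 73 mm ahead of it and the grasp point (between the pads) lies 54 mm ahead of it (env.tcp_to_tips is the z of the fingertips in the tool frame, in m); z points along the fingers, y is the direction in which the jaws open and shut (so a half turn about z gives the same grasp; the last joint's range is limited). The gripper opens to 85 mm and grips with 20 to 120 N. Pads are 22 mm wide; open, the fingers measure 114 mm over their backs; the gripper's body (76 mm by 85 mm) begins 54 mm behind the grasp point. The pads swing forward as they close: fully open they stand 13 mm farther back than shut.
Start: joints at [1.305, 0.332, -0.065, 1.46, 0.022, 1.35, -0.088], TCP at [0.15, -0.607, 0.304] pointing down, gripper open.
Joint ranges: [-2.6, 2.6], [-0.5, 2.12], [-1.47, 1.34], [0.16, 2.42], [-1.27, 4.41], [0.06, 2.06], [-2.6, 2.6]. Speed limits (rad/s): [2.22, 2.22, 2.79, 2.79, 3.14, 3.14, 3.14].

INTERFACE

Orientations are given as a 3x3 rotation matrix whose columns are the frame's x, y, z axes.
In Python, from workcell import env gives the robot as it stands.
- The arm moves only by the tool drive_tool, never from a script. Its argument "steps" is a list of rows, each a list of 3 entries, a list of its own where there are three numbers: the opening in per cent of the stroke, from 0 (shut) to 100 (fully open), then the shift along the tool's x, y, z in mm, then the turn about the tool's z in rad. In form: [[claw, [tx, ty, tz], yaw], ...]. A call has 1 to 5 rows; each row shifts and turns the commanded pose from where the row before left it, along the tool's axes as they then stand; what a row does not reach is not made up. A row lasts 1/10 s, in which the tool goes at most 50 mm and 8.59 degrees, less where a joint would pass 70% of its speed; a pose out of reach is approached as far as the arm can. A call is refused whole if a number of a shift passes 50 or a number of a turn 0.15, either way. A call with a gripper value outside its range is refused whole. The fingers move at their own pace and stop on an object; "squeeze" is the grip in N (left out, the last holds). Time passes only in rows, so rows that do not move let the fingers close. It gives the time, the measured TCP pose, the force and the opening at its end, in the units of the state.
- env.read_state(): the state, without advancing time (a new reading comes with each control period).
- env.camera(name): name is "scene" or "side" or "wrist"; returns (picture, depth): 400x640x3 uint8, red, green, blue; 400x640 float32, m along the optical axis (not along the pixel's ray), 0 where there is no reading.
- env.camera_params(name): a dict with "vfov" (degrees; the focal length in pixels is half the picture's height over the tangent of half this angle, whatever the lens; pixels are square), "cx", "cy" (the principal point, pixels), "rvec" (rotation vector, rad) and "tvec" (3), from world to camera coordinates, as OpenCV has them; the wrist camera has in their place "hand_eye" (4x4, takes a point from camera to tool coordinates, whose origin is the TCP and whose axes are the flange's). Camera axes: x right, y down, z forward; pixel columns grow to the right and rows downward; lengths in m; the calibration is good to about 2 mm. A picture is of the moment at which its call begins: read the wrist's pose just before it. camera_params takes no time and is no camera call.
- env.close_job(): hands the job in, once; it reports no verdict.
The state is a dict: "time_s": time; "joint_positions": joint angles; "joint_velocities": joint speeds; "joint_efforts": joint torques, N m; "tool_pos": TCP position; "orientation": TCP orientation; "wrist_force": force on the tool from outside, world axes, zero at the start; "torque": the same for the moment, N m; "grip_width": opening from 0.0 (shut) to 1.0 (fully open).
Only numpy, scipy, OpenCV 4.12 (cv2) and the standard library are available. Lean on these libraries where they do the work, as an engineer would, in place of code of your own. Each camera call takes 0.05 s, during which the arm holds its last target. There are 200 camera calls.

TASK

Switch on the microscope's imaging set in its proper order: with the fingertips lightly press the yellow button of the lamp supply, then the blue button of the stage controller, then the green button of the camera controller, each until it is well in and stays down. Do not grasp, lift or shove the boxes, press gently, leave the red slide-warmer button out and do not disturb anything else on the bench.

Things in the scene. Friction and masses are not known exactly. Their poses are not given: they have to be found in the camera images.
- lamp: lamp supply: loose box of 0.5 to 0.9 kg on rubber feet, cream case with four dark vent slots in its top, 120 (x) x 70 (y) x 50 mm high; a round yellow push button on its top. Origin: centre of its underside; x runs along its length, the button is on the -x half; z up
- lamp_top (a point): centre of the top face of the yellow button of the lamp supply; the button is 34 mm across and sits 26 mm from the middle of the box towards its -x end; when out its top is 14 mm above the box's top (64 mm above the table); the point sinks with the button
- lamp_button (a joint): how far the yellow button is pushed in, m: 0 fully out, 0.010 at its stop (top then 4 mm above the case); it starts 0 to 2 mm in, moves straight down into the box against about 3 N of friction, has no spring and stays where it is left; it counts as on beyond 0.006
- stage: stage controller: loose box of 0.5 to 0.9 kg on rubber feet, dark steel-grey case with a grey panel bearing a small white cross, 120 (x) x 70 (y) x 50 mm high; a round blue push button on its top. Origin: centre of its underside; x runs along its length, the button is on the -x half; z up
- stage_top (a point): centre of the top face of the blue button of the stage controller; the button is 34 mm across and sits 26 mm from the middle of the box towards its -x end; when out its top is 14 mm above the box's top (64 mm above the table); the point sinks with the button
- stage_button (a joint): how far the blue button is pushed in, m: 0 fully out, 0.010 at its stop (top then 4 mm above the case); it starts 0 to 2 mm in, moves straight down into the box against about 3 N of friction, has no spring and stays where it is left; it counts as on beyond 0.006
- camera: camera controller: loose box of 0.5 to 0.9 kg on rubber feet, teal case with a round black lens badge, 120 (x) x 70 (y) x 50 mm high; a round green push button on its top. Origin: centre of its underside; x runs along its length, the button is on the -x half; z up
- camera_top (a point): centre of the top face of the green button of the camera controller; the button is 34 mm across and sits 26 mm from the middle of the box towards its -x end; when out its top is 14 mm above the box's top (64 mm above the table); the point sinks with the button
- camera_button (a joint): how far the green button is pushed in, m: 0 fully out, 0.010 at its stop (top then 4 mm above the case); it starts 0 to 2 mm in, moves straight down into the box against about 3 N of friction, has no spring and stays where it is left; it counts as on beyond 0.006
- warmer: slide warmer: loose box of 0.5 to 0.9 kg on rubber feet, white case with a copper plate let into its top, 120 (x) x 70 (y) x 50 mm high; a round red push button on its top. Origin: centre of its underside; x runs along its length, the button is on the -x half; z up
- warmer_top (a point): centre of the top face of the red button of the slide warmer; the button is 34 mm across and sits 26 mm from the middle of the box towards its -x end; when out its top is 14 mm above the box's top (64 mm above the table); the point sinks with the button
- warmer_button (a joint): how far the red button is pushed in, m: 0 fully out, 0.010 at its stop (top then 4 mm above the case); it starts 0 to 2 mm in, moves straight down into the box against about 3 N of friction, has no spring and stays where it is left; it counts as on beyond 0.006
- oil: amber dropper bottle of immersion oil with black cap, 34 mm across, 75 mm tall, loose, not to be disturbed; origin at the centre of its underside
- stain: green-glass stain jar with white cap, 52 mm across, 65 mm tall, loose, not to be disturbed; origin at the centre of its underside
- objective: spare steel microscope objective standing upright, 32 mm across, 50 mm tall, loose, not to be disturbed; origin at the centre of its underside
- dish: closed petri dish, 92 mm across, 16 mm tall, loose, not to be disturbed; origin at the centre of its underside
- slidebox: blue slide box with teal lid, 97 x 132 x 38 mm, loose, not to be disturbed; origin at the centre of its underside

How it is judged:
By the outcome, as a careful person would: the job done as asked, in the order asked, and still so for the second after the job is handed in, with the robot touching nothing.
It also fails if it takes over 48 s, if anything falls off the work surface, if the arm or the gripper's body presses on something with over 40 N, if the wrist force passes 120 N, or if a joint passes its speed limit or range.

## Working session

There is one attempt and no reset: what is moved stays moved. The work goes in short steps, Python scripts to look and compute and a tool call to move; the robot and the scene stay as the last step left them, time stands still between calls to the robot, and variables do not carry over. Pictures are saved under pics/ and viewed, about 8 in all and at most 12, crops included, and the job is handed in when it is done.

Besides the shell and the picture viewer there is one more tool, called after ">>>" as name(argument=value, ...), one argument or row to a line, values as JSON. drive_tool: Moves the arm, as the interface text tells. Its arguments: {"type":"object","properties":{"steps":{"type":"array"},"squeeze":{"type":"number"}},"required":["steps"]}

```bash
mkdir -p pics; ls; cat > h.py <<'E'
import numpy as np, cv2
from workcell import env
def K(p,h=400):
    f=h/2/np.tan(np.radians(p['vfov'])/2); return f,p['cx'],p['cy']
def c2w(name,st=None):
    p=env.camera_params(name)
    if name=='wrist':
        T=np.eye(4);T[:3,:3]=np.array(st['orientation']);T[:3,3]=st['tool_pos']
        return T@np.array(p['hand_eye'])
    R=cv2.Rodrigues(np.array(p['rvec'],float))[0]
    T=np.eye(4);T[:3,:3]=R.T;T[:3,3]=-R.T@np.array(p['tvec']).ravel();return T
def ray(name,u,v,z,st=None):
    p=env.camera_params(name);f,cx,cy=K(p);T=c2w(name,st)
    d=T[:3,:3]@np.array([(u-cx)/f,(v-cy)/f,1]);o=T[:3,3]
    return o+d*(z-o[2])/d[2]
def blobs(img,minA=40):
    hsv=cv2.cvtColor(img,cv2.COLOR_RGB2HSV);out=[]
    for n,lo,hi in [('yellow',20,34),('green',45,80),('blue',100,128),('red',0,6),('red',174,180)]:
        m=cv2.inRange(hsv,(lo,120,70),(hi,255,255))
        m=cv2.morphologyEx(m,cv2.MORPH_OPEN,np.ones((3,3)))
        k,l,s,c=cv2.connectedComponentsWithStats(m)
        out+=[(n,int(s[i,4]),s[i,:4].tolist(),c[i].round(1).tolist()) for i in range(1,k) if s[i,4]>minA]
    return out
def look(name,fn):
    st=env.read_state();im,d=env.camera(name)
    cv2.imwrite('pics/'+fn,im[:,:,::-1]);return st,im,d
E
python3 - <<'E'
from h import *
for n in('scene','side','wrist'):
    st,im,d=look(n,n+'0.png');p=env.camera_params(n);print(n,p)
    for b in blobs(im): print(b, ray(n,*b[3],.063,st).round(3))
print(env.tcp_to_tips,st)
E
```

```text
pics
scene {'vfov': 44.10713882328469, 'cx': 316.2271274079452, 'cy': 198.2951689679323, 'rvec': array([ 1.83653923,  1.64383175, -0.65497704]), 'tvec': array([-0.07314756, -0.34793874,  1.41672904])}
('yellow', 166, [363, 187, 16, 14], [371.0, 192.9]) [0.552 0.118 0.063]
('yellow', 85, [590, 294, 12, 9], [595.5, 298.0]) [0.837 0.446 0.063]
('yellow', 100, [605, 317, 12, 11], [610.3, 322.2]) [0.884 0.446 0.063]
('green', 147, [158, 195, 16, 11], [165.5, 200.1]) [ 0.532 -0.29   0.063]
('green', 47, [633, 290, 7, 8], [636.2, 293.2]) [0.836 0.521 0.063]
('blue', 156, [250, 175, 16, 12], [257.9, 180.5]) [ 0.493 -0.108  0.063]
('blue', 75, [612, 292, 10, 9], [616.6, 295.9]) [0.837 0.484 0.063]
('blue', 81, [548, 298, 11, 9], [553.0, 302.0]) [0.837 0.37  0.063]
('blue', 88, [627, 315, 11, 11], [632.1, 319.8]) [0.883 0.484 0.063]
('blue', 90, [561, 322, 11, 10], [565.9, 326.5]) [0.883 0.37  0.063]
('red', 145, [451, 174, 15, 13], [458.4, 179.1]) [0.529 0.309 0.063]
('red', 88, [526, 300, 11, 10], [531.2, 304.2]) [0.837 0.332 0.063]
('red', 102, [538, 324, 12, 11], [543.5, 328.9]) [0.883 0.3
[... 1064 characters left out ...]
849055]), 'joint_velocities': array([ 0.00016885,  0.00052894,  0.00048054, -0.00071771,  0.00047508,
        0.00063254, -0.00115184]), 'joint_efforts': array([ 9.36548240e-04, -6.26748705e+01,  4.88211424e-02, -3.92429173e+01,
        1.62592542e-02,  6.96365852e-03, -1.33094201e-05]), 'tool_pos': array([ 0.1502373 , -0.60642551,  0.30318669]), 'orientation': array([[ 9.70650997e-01,  2.40492249e-01, -3.46747776e-04],
       [ 2.40492496e-01, -9.70650215e-01,  1.23294724e-03],
       [-4.00565478e-05, -1.28015171e-03, -9.99999180e-01]]), 'wrist_force': array([-0.4703659 ,  0.57493515, -0.48460791]), 'torque': array([-0.03088697, -0.01584303, -0.00538514]), 'grip_width': 0.9955601252622597}
```

View pics/scene0.png

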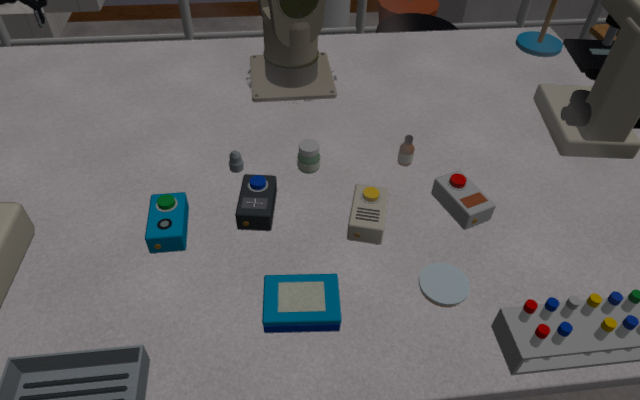

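View pics/side0.png

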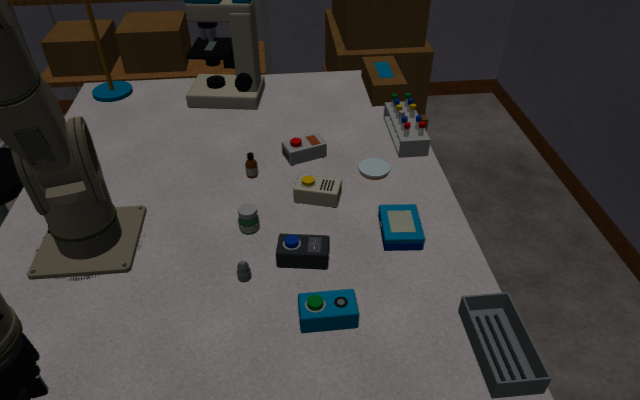

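The scene and side views agree within 2 mm on the buttons: yellow (0.551, 0.117), blue (0.494, -0.108), green (0.531, -0.290). Red is at (0.529, 0.309). The tips can travel at 0.23 m, clear of everything. I'm shutting the fingers and heading for the lamp.

>>> drive_tool(
  steps=[
    [0,[33,-35,0],0],
    [0,[33,-35,0],0],
    [0,[33,-35,0],0],
    [0,[33,-35,0],0],
    [0,[33,-35,0],0],
  ],
  squeeze=20,
)

```text
time_s: 0.65
tool_pos: [0.2689, -0.3952, 0.3038]
orientation: [[0.971, 0.24, -0.0], [0.24, -0.971, -0.0], [-0.0, 0.0, -1.0]]
wrist_force: [1.9, -0.9, 0.3]
grip_width: 0.144
```

>>> drive_tool(
  steps=[
    [0,[33,-35,0],0],
    [0,[33,-35,0],0],
    [0,[33,-35,0],0],
    [0,[33,-35,0],0],
    [0,[33,-35,0],0],
  ],
)

```text
time_s: 1.15
tool_pos: [0.3869, -0.1857, 0.304]
orientation: [[0.971, 0.24, 0.0], [0.24, -0.971, -0.001], [0.0, 0.001, -1.0]]
wrist_force: [0.5, 0.0, -0.6]
grip_width: -0.002
```

>>> drive_tool(
  steps=[
    [0,[33,-35,0],0],
    [0,[33,-35,0],0],
    [0,[33,-35,0],0],
    [0,[0,0,0],0],
    [0,[0,0,0],0],
  ],
)

```text
time_s: 1.65
tool_pos: [0.4574, -0.061, 0.3037]
orientation: [[0.97, 0.243, -0.0], [0.243, -0.97, 0.0], [-0.0, -0.0, -1.0]]
wrist_force: [-0.2, -0.5, 0.2]
grip_width: 0.001
```

```bash
cat > m.py <<'E'
from h import *
import sys
st,im,d=look('wrist',sys.argv[1])
print(st['time_s'],st['tool_pos'].round(4),st['orientation'].round(3).tolist(),st['wrist_force'].round(2),st['grip_width'])
for b in blobs(im,150):
    w=ray('wrist',*b[3],.063,st); dl=st['orientation'].T@(w-st['tool_pos'])
    print(b,w.round(4),'tool mm',(dl*1000).round(0))
E
python3 m.py w1.png
```

```text
1.65 [ 0.4574 -0.061   0.3037] [[0.97, 0.243, -0.0], [0.243, -0.97, 0.0], [-0.0, -0.0, -1.0]] [-0.22 -0.45  0.18] 0.0011006619815277336
('yellow', 960, [156, 36, 34, 37], [172.7, 53.9]) [0.5479 0.1175 0.063 ] tool mm [ 131. -151.  241.]
('green', 636, [522, 155, 29, 28], [536.1, 168.8]) [ 0.5297 -0.291   0.063 ] tool mm [ 14. 241. 241.]
('blue', 689, [358, 149, 30, 29], [372.5, 162.4]) [ 0.4917 -0.1088  0.063 ] tool mm [ 22.  55. 241.]
```

>>> drive_tool(
  steps=[
    [0,[26,-30,15],0],
    [0,[26,-30,15],0],
    [0,[26,-30,15],0],
    [0,[27,-30,15],0],
    [0,[27,-30,15],0],
  ],
)

```text
time_s: 2.2
tool_pos: [0.5502, 0.1145, 0.228]
orientation: [[0.972, 0.237, -0.0], [0.237, -0.972, -0.001], [-0.0, 0.001, -1.0]]
wrist_force: [0.4, -0.4, 1.2]
grip_width: -0.0
```

>>> drive_tool(
  steps=[
    [0,[0,0,15],0],
    [0,[0,0,15],0],
    [0,[0,0,15],0],
    [0,[0,0,0],0],
    [0,[0,0,0],0],
  ],
)

```text
time_s: 2.7
tool_pos: [0.5494, 0.1141, 0.1841]
orientation: [[0.971, 0.239, 0.0], [0.239, -0.971, -0.001], [-0.0, 0.001, -1.0]]
wrist_force: [0.4, -0.0, 0.5]
grip_width: -0.001
```

```bash
python3 m.py w2.png
```

```text
2.7 [0.5494 0.1141 0.1841] [[0.971, 0.239, 0.0], [0.239, -0.971, -0.001], [-0.0, 0.001, -1.0]] [ 0.41 -0.03  0.55] -0.0006370718593927082
('yellow', 1507, [297, 198, 44, 45], [317.9, 221.2]) [0.5491 0.1187 0.063 ] tool mm [  1.  -5. 121.]
('blue', 186, [493, 0, 20, 15], [502.4, 5.9]) [0.7081 0.0454 0.063 ] tool mm [138. 105. 121.]
('blue', 1115, [530, 318, 48, 36], [553.7, 336.3]) [ 0.4925 -0.1057  0.063 ] tool mm [-108.  200.  121.]
('red', 1605, [28, 169, 48, 45], [51.5, 191.0]) [0.5264 0.3094 0.063 ] tool mm [  24. -195.  121.]
```

View pics/w2.png

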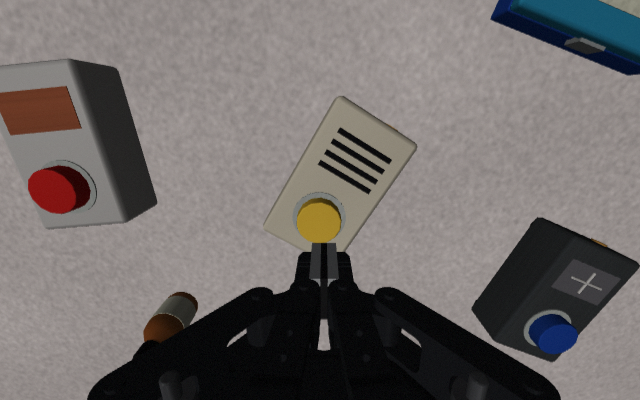

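Wrist view: the yellow button is at about (318, 221), just ahead of the shut tips, about 4 mm off in y. Oil bottle and red warmer are well clear. I'll correct and descend.

>>> drive_tool(
  steps=[
    [0,[0,-4,15],0],
    [0,[0,0,15],0],
    [0,[0,0,8],0],
    [0,[0,0,2],0],
    [0,[0,0,0],0],
  ],
)

```text
time_s: 3.25
tool_pos: [0.5483, 0.1193, 0.1434]
orientation: [[0.971, 0.241, -0.001], [0.241, -0.971, -0.0], [-0.001, -0.0, -1.0]]
wrist_force: [0.3, 0.3, 1.5]
grip_width: 0.004
```

>>> drive_tool(
  steps=[
    [0,[0,0,2],0],
    [0,[0,0,2],0],
    [0,[0,0,1],0],
    [0,[0,0,0],0],
  ],
)

```text
time_s: 3.65
tool_pos: [0.5484, 0.1193, 0.1389]
orientation: [[0.971, 0.24, 0.0], [0.24, -0.971, -0.0], [0.0, 0.0, -1.0]]
wrist_force: [0.3, -0.3, 0.3]
grip_width: -0.001
```

>>> drive_tool(
  steps=[
    [0,[0,0,1],0],
    [0,[0,0,1],0],
    [0,[0,0,1],0],
    [0,[0,0,1],0],
    [0,[0,0,0],0],
  ],
)

```text
time_s: 4.15
tool_pos: [0.5484, 0.1193, 0.1348]
orientation: [[0.971, 0.24, -0.0], [0.24, -0.971, -0.0], [-0.0, 0.0, -1.0]]
wrist_force: [0.9, 0.2, -0.3]
grip_width: 0.002
```

>>> drive_tool(
  steps=[
    [0,[0,0,1],0],
    [0,[0,0,1],0],
    [0,[0,0,1],0],
    [0,[0,0,0],0],
  ],
)

```text
time_s: 4.55
tool_pos: [0.5484, 0.1193, 0.1318]
orientation: [[0.971, 0.24, 0.0], [0.24, -0.971, -0.0], [0.0, 0.0, -1.0]]
wrist_force: [-0.6, -0.2, 1.3]
grip_width: 0.003
```

>>> drive_tool(
  steps=[
    [0,[0,0,1],0],
    [0,[0,0,1],0],
  ],
)

```text
time_s: 4.75
tool_pos: [0.5484, 0.1194, 0.1299]
orientation: [[0.971, 0.24, 0.0], [0.24, -0.971, -0.0], [0.0, 0.0, -1.0]]
wrist_force: [-1.5, -0.7, 2.9]
grip_width: 0.0
```

>>> drive_tool(
  steps=[
    [0,[0,0,1],0],
    [0,[0,0,1],0],
  ],
)

```text
time_s: 4.95
tool_pos: [0.5484, 0.1193, 0.1278]
orientation: [[0.971, 0.24, 0.0], [0.24, -0.971, -0.0], [0.0, 0.0, -1.0]]
wrist_force: [-0.3, -0.9, 1.7]
grip_width: -0.002
```

>>> drive_tool(
  steps=[
    [0,[0,0,0.5],0],
    [0,[0,0,0.5],0],
  ],
)

```text
time_s: 5.15
tool_pos: [0.5484, 0.1193, 0.1269]
orientation: [[0.971, 0.24, 0.0], [0.24, -0.971, -0.0], [0.0, 0.0, -1.0]]
wrist_force: [-0.8, -0.2, 3.2]
grip_width: -0.004
```

Tips at 0.0543 m with only about 3 N of push, so the button should be about 9 mm in. I'll lift and check with the depth image.

>>> drive_tool(
  steps=[
    [0,[0,0,-2],0],
    [0,[0,0,-10],0],
    [0,[0,0,-25],0],
    [0,[0,0,-20],0],
    [0,[0,0,0],0],
  ],
)

```text
time_s: 5.65
tool_pos: [0.5497, 0.12, 0.1872]
orientation: [[0.971, 0.241, 0.005], [0.241, -0.971, 0.001], [0.005, 0.001, -1.0]]
wrist_force: [-0.0, 1.1, -0.0]
grip_width: 0.0
```

```bash
cat >> m.py <<'E'
p=env.camera_params('wrist');f,cx,cy=K(p);T=c2w('wrist',st)
for b in blobs(im,150):
    u,v=map(round,b[3])
    def hz(u,v):
        z=d[v,u]; return (T@[(u-cx)/f*z,(v-cy)/f*z,z,1])[:3] if z>0 else np.full(3,np.nan)
    g=[hz(u+i,v+j) for i in range(-8,9,2) for j in range(-8,5,2) if 0<=u+i<640 and 0<=v+j<400]
    print(b[0],'surface',np.nanmedian(g,axis=0).round(4))
    ring=[hz(int(u+b[2][2]*1.0*np.cos(a)),int(v+b[2][2]*1.0*np.sin(a)))[2] for a in np.arange(0,6.28,.4) if 0<=u+b[2][2]*np.cos(a)<639 and 0<=v+b[2][2]*np.sin(a)<399]
    print('  ring z',np.round(ring,3))
E
python3 m.py w3.png
```

```text
5.65 [0.5497 0.12   0.1872] [[0.971, 0.241, 0.005], [0.241, -0.971, 0.001], [0.005, 0.001, -1.0]] [-0.03  1.14 -0.02] 0.0003575960054715646
('yellow', 1302, [305, 200, 42, 39], [325.7, 219.0]) [0.5518 0.1191 0.063 ] tool mm [  1.   1. 124.]
('blue', 286, [497, 0, 23, 21], [508.0, 8.9]) [0.7101 0.046  0.063 ] tool mm [137. 110. 125.]
('blue', 1099, [533, 319, 47, 35], [556.5, 336.4]) [ 0.4925 -0.1055  0.063 ] tool mm [-110.  205.  124.]
('red', 1549, [41, 171, 47, 44], [64.3, 192.3]) [0.5264 0.3094 0.063 ] tool mm [  22. -190.  124.]
yellow surface [0.5503 0.1184 0.0546]
  ring z [ 0.052  0.001  0.001  0.128  0.137  0.127 -0.     0.051  0.051  0.05
  0.051  0.051  0.05   0.051  0.051  0.051]
blue surface [0.7315 0.0227 0.0137]
  ring z [ 0.038  0.036  0.02   0.009 -0.     0.001  0.001  0.001  0.001  0.038]
blue surface [ 0.4959 -0.1017  0.0643]
  ring z [ 0.     0.001 -0.    -0.001 -0.     0.202  0.198  0.001  0.05   0.047
  0.047  0.05   0.051  0.051  0.05   0.001]
red surface [0.5287 0.3088 0.0643]
  ring z [ 0.051  0.05   0.051  0.     0.001  0.001  0.001  0.001 -0.    -0.
  0.051  0.051  0.05   0.051  0.051  0.051]
```

Lamp confirmed: button top at 0.0546 m against a case at 0.051, so it's fully in. Red and blue are still out at 0.064. Next is the stage controller.

>>> drive_tool(
  steps=[
    [0,[-22,41,0],0],
    [0,[-22,41,0],0],
    [0,[-22,42,0],0],
    [0,[-22,42,0],0],
    [0,[-22,42,0],0],
  ],
)

```text
time_s: 6.2
tool_pos: [0.4905, -0.1108, 0.1835]
orientation: [[0.971, 0.24, -0.001], [0.24, -0.971, -0.0], [-0.001, -0.0, -1.0]]
wrist_force: [0.6, -0.3, -0.2]
grip_width: -0.001
```

>>> drive_tool(
  steps=[
    [0,[0,0,0],0],
    [0,[0,0,0],0],
  ],
)

```text
time_s: 6.4
tool_pos: [0.4911, -0.11, 0.1835]
orientation: [[0.971, 0.238, -0.001], [0.238, -0.971, 0.0], [-0.001, -0.0, -1.0]]
wrist_force: [0.0, 1.5, 0.2]
grip_width: 0.001
```

```bash
python3 m.py w4.png
```

```text
6.4 [ 0.4911 -0.11    0.1835] [[0.971, 0.238, -0.001], [0.238, -0.971, 0.0], [-0.001, -0.0, -1.0]] [0.02 1.47 0.19] 0.0013452326247312375
('yellow', 1319, [0, 34, 31, 56], [12.6, 64.6]) [0.5484 0.103  0.063 ] tool mm [ 106. -193.  120.]
('green', 1385, [549, 210, 45, 39], [570.8, 228.9]) [ 0.5299 -0.2907  0.063 ] tool mm [ -5. 185. 120.]
('blue', 1482, [302, 202, 44, 41], [322.9, 221.5]) [ 0.4916 -0.1089  0.063 ] tool mm [  1.  -1. 120.]
yellow surface [0.5485 0.111  0.0549]
  ring z [0.051 0.051 0.052 0.051 0.053 0.051 0.053 0.051 0.05  0.051 0.05 ]
green surface [ 0.5316 -0.2901  0.063 ]
  ring z [ 0.002  0.001  0.001  0.001  0.    -0.001 -0.     0.051  0.052  0.05
  0.05   0.05   0.05   0.051  0.052  0.001]
blue surface [ 0.4931 -0.1087  0.0642]
  ring z [0.048 0.    0.001 0.13  0.138 0.129 0.001 0.051 0.05  0.05  0.051 0.05
 0.05  0.051 0.051 0.052]
```

View pics/w4.png

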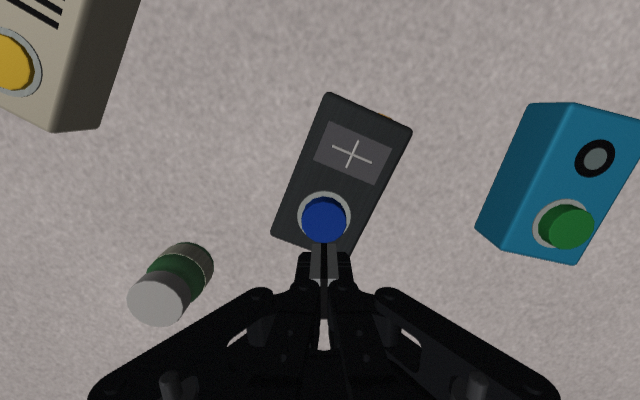

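Blue is at (323, 221), centred under the tips; the stain jar is off to the left and lower than the gripper's body will go.

>>> drive_tool(
  steps=[
    [0,[1,-1,15],0],
    [0,[0,0,15],0],
    [0,[0,0,10],0],
    [0,[0,0,4],0],
    [0,[0,0,0],0],
  ],
)

```text
time_s: 6.95
tool_pos: [0.492, -0.1074, 0.139]
orientation: [[0.971, 0.241, -0.001], [0.241, -0.971, 0.001], [-0.001, -0.001, -1.0]]
wrist_force: [-0.2, -0.4, 0.9]
grip_width: 0.001
```

>>> drive_tool(
  steps=[
    [0,[0,0,1],0],
    [0,[0,0,1],0],
    [0,[0,0,1],0],
    [0,[0,0,1],0],
    [0,[0,0,1],0],
  ],
)

```text
time_s: 7.45
tool_pos: [0.4925, -0.1079, 0.1352]
orientation: [[0.971, 0.24, 0.0], [0.24, -0.971, -0.0], [0.0, 0.0, -1.0]]
wrist_force: [-0.7, 0.3, 2.9]
grip_width: -0.0
```

>>> drive_tool(
  steps=[
    [0,[0,0,1],0],
    [0,[0,0,1],0],
    [0,[0,0,1],0],
    [0,[0,0,1],0],
  ],
)

```text
time_s: 7.85
tool_pos: [0.4926, -0.1079, 0.1309]
orientation: [[0.971, 0.24, 0.0], [0.24, -0.971, -0.0], [0.0, 0.0, -1.0]]
wrist_force: [1.3, -0.3, 3.1]
grip_width: -0.0
```

>>> drive_tool(
  steps=[
    [0,[0,0,1],0],
    [0,[0,0,1],0],
    [0,[0,0,1],0],
    [0,[0,0,0.5],0],
  ],
)

```text
time_s: 8.25
tool_pos: [0.4925, -0.1079, 0.1274]
orientation: [[0.971, 0.24, 0.0], [0.24, -0.971, -0.0], [0.0, 0.0, -1.0]]
wrist_force: [1.9, -0.6, 3.5]
grip_width: 0.001
```

>>> drive_tool(
  steps=[
    [0,[0,0,-2],0],
    [0,[0,0,-10],0],
    [0,[0,0,-25],0],
    [0,[0,0,-20],0],
    [0,[0,0,0],0],
  ],
)

```text
time_s: 8.75
tool_pos: [0.4936, -0.1077, 0.1874]
orientation: [[0.971, 0.241, 0.004], [0.241, -0.971, -0.001], [0.003, 0.002, -1.0]]
wrist_force: [0.2, -0.2, -0.7]
grip_width: -0.0
```

```bash
python3 m.py w5.png
```

```text
8.75 [ 0.4936 -0.1077  0.1874] [[0.971, 0.241, 0.004], [0.241, -0.971, -0.001], [0.003, 0.002, -1.0]] [ 0.2  -0.16 -0.66] -0.00027263068748206704
('yellow', 1759, [0, 40, 40, 55], [17.5, 68.3]) [0.5488 0.1064 0.063 ] tool mm [ 105. -195.  124.]
('green', 1316, [545, 213, 44, 38], [566.2, 231.3]) [ 0.5299 -0.2906  0.063 ] tool mm [ -9. 186. 125.]
('blue', 1265, [305, 201, 41, 38], [324.9, 219.3]) [ 0.4951 -0.1082  0.063 ] tool mm [  1.   1. 124.]
yellow surface [0.5494 0.1142 0.0547]
  ring z [0.051 0.051 0.049 0.051 0.05  0.053 0.051 0.051 0.051 0.051 0.052]
green surface [ 0.5317 -0.2896  0.063 ]
  ring z [0.001 0.001 0.001 0.    0.001 0.001 0.001 0.05  0.05  0.05  0.051 0.051
 0.051 0.051 0.051 0.001]
blue surface [ 0.4939 -0.1086  0.0553]
  ring z [ 0.05   0.049  0.05   0.127  0.136  0.127 -0.001  0.05   0.05   0.05
  0.051  0.051  0.051  0.051  0.05   0.05 ]
```

Blue is in too (0.0553 m). Next is green.

>>> drive_tool(
  steps=[
    [0,[-2,46,0],0],
    [0,[-2,46,0],0],
    [0,[-2,47,0],0],
    [0,[-2,47,0],0],
    [0,[0,0,0],0],
  ],
)

```text
time_s: 9.3
tool_pos: [0.5277, -0.2976, 0.1827]
orientation: [[0.973, 0.232, -0.002], [0.232, -0.973, -0.001], [-0.002, 0.001, -1.0]]
wrist_force: [-1.2, -0.9, 0.2]
grip_width: 0.003
```

>>> drive_tool(
  steps=[
    [0,[0,0,0],0],
    [0,[0,0,0],0],
  ],
)

```text
time_s: 9.5
tool_pos: [0.5293, -0.2889, 0.1838]
orientation: [[0.97, 0.242, -0.001], [0.242, -0.97, 0.001], [-0.001, -0.001, -1.0]]
wrist_force: [-0.8, -0.3, 0.5]
grip_width: 0.002
```

```bash
python3 m.py w6.png
```

```text
9.5 [ 0.5293 -0.2889  0.1838] [[0.97, 0.242, -0.001], [0.242, -0.97, 0.001], [-0.001, -0.001, -1.0]] [-0.79 -0.31  0.5 ] 0.001991238959562542
('green', 1393, [306, 202, 44, 41], [327.5, 222.1]) [ 0.53   -0.2911  0.063 ] tool mm [  0.   3. 121.]
('blue', 1345, [63, 189, 44, 41], [84.6, 209.4]) [ 0.4966 -0.1159  0.063 ] tool mm [  10. -176.  121.]
green surface [ 0.5319 -0.2909  0.0629]
  ring z [0.    0.001 0.049 0.13  0.139 0.128 0.001 0.051 0.05  0.049 0.051 0.05
 0.05  0.051 0.051 0.051]
blue surface [ 0.4944 -0.1104  0.0555]
  ring z [ 0.05   0.051  0.051  0.001  0.001  0.    -0.001  0.05   0.002  0.
  0.051  0.051  0.05   0.049  0.052  0.05 ]
```

View pics/w6.png

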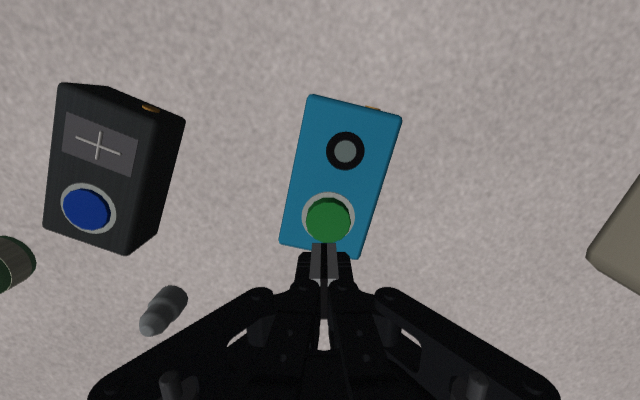

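Green is at (327, 222), about 2 mm off; the objective at (163, 310) is clear. I'll correct and press.

>>> drive_tool(
  steps=[
    [0,[1,2,15],0],
    [0,[0,0,15],0],
    [0,[0,0,10],0],
    [0,[0,0,4],0],
    [0,[0,0,0],0],
  ],
)

```text
time_s: 10.05
tool_pos: [0.5304, -0.2917, 0.1394]
orientation: [[0.971, 0.241, -0.001], [0.241, -0.971, 0.001], [-0.001, -0.001, -1.0]]
wrist_force: [-0.4, 0.6, 0.9]
grip_width: 0.006
```

>>> drive_tool(
  steps=[
    [0,[0,0,1],0],
    [0,[0,0,1],0],
    [0,[0,0,1],0],
    [0,[0,0,1],0],
    [0,[0,0,1],0],
  ],
)

```text
time_s: 10.55
tool_pos: [0.5308, -0.292, 0.1355]
orientation: [[0.971, 0.24, 0.0], [0.24, -0.971, -0.0], [0.0, 0.0, -1.0]]
wrist_force: [0.2, -0.3, -0.7]
grip_width: -0.001
```

>>> drive_tool(
  steps=[
    [0,[0,0,1],0],
    [0,[0,0,1],0],
    [0,[0,0,1],0],
    [0,[0,0,1],0],
  ],
)

```text
time_s: 10.95
tool_pos: [0.5308, -0.292, 0.1315]
orientation: [[0.971, 0.24, 0.0], [0.24, -0.971, -0.0], [0.0, 0.0, -1.0]]
wrist_force: [-0.4, 0.3, 2.3]
grip_width: -0.001
```

>>> drive_tool(
  steps=[
    [0,[0,0,1],0],
    [0,[0,0,1],0],
    [0,[0,0,1],0],
    [0,[0,0,1],0],
  ],
)

```text
time_s: 11.35
tool_pos: [0.5308, -0.292, 0.1274]
orientation: [[0.971, 0.24, 0.0], [0.24, -0.971, -0.0], [0.0, 0.0, -1.0]]
wrist_force: [-0.6, 0.5, 4.3]
grip_width: -0.005
```

>>> drive_tool(
  steps=[
    [0,[0,0,-2],0],
    [0,[0,0,-10],0],
    [0,[0,0,-25],0],
    [0,[0,0,-20],0],
    [0,[0,0,0],0],
  ],
)

```text
time_s: 11.85
tool_pos: [0.5322, -0.2923, 0.1881]
orientation: [[0.971, 0.241, 0.004], [0.241, -0.971, -0.003], [0.004, 0.004, -1.0]]
wrist_force: [1.0, 0.3, -0.1]
grip_width: 0.003
```

>>> drive_tool(
  steps=[
    [0,[0,0,-20],0],
    [0,[0,0,-20],0],
    [0,[0,0,-20],0],
    [0,[0,0,0],0],
    [0,[0,0,0],0],
  ],
)

```text
time_s: 12.35
tool_pos: [0.5307, -0.2919, 0.2442]
orientation: [[0.971, 0.24, 0.0], [0.24, -0.971, -0.0], [0.0, 0.0, -1.0]]
wrist_force: [0.2, 0.9, 0.3]
grip_width: -0.001
```

```bash
python3 m.py w7.png; python3 - <<'E'
from h import *
for n in('scene','side'):
    st,im,d=look(n,n+'1.png')
    a=cv2.imread(f'pics/{n}0.png')[:,:,::-1]
    print(n,[(b[0],b[3],ray(n,*b[3],.063)[:2].round(3).tolist()) for b in blobs(im) if ray(n,*b[3],.063)[0]<.7])
E
```

```text
12.35 [ 0.5307 -0.2919  0.2442] [[0.971, 0.24, 0.0], [0.24, -0.971, -0.0], [0.0, 0.0, -1.0]] [0.22 0.93 0.27] -0.000802132036210264
('green', 821, [307, 180, 33, 31], [322.9, 195.0]) [ 0.5325 -0.2905  0.063 ] tool mm [  2.  -1. 181.]
('blue', 849, [115, 173, 34, 32], [131.5, 188.7]) [ 0.4954 -0.1145  0.063 ] tool mm [   8. -181.  181.]
green surface [ 0.5321 -0.2907  0.0553]
  ring z [ 0.05   0.049  0.051  0.051 -0.     0.     0.05   0.049  0.049  0.051
  0.051  0.049  0.05   0.049  0.051  0.05 ]
blue surface [ 0.4935 -0.11    0.055 ]
  ring z [0.051 0.051 0.051 0.051 0.    0.001 0.    0.052 0.001 0.049 0.051 0.051
 0.05  0.05  0.051 0.051]
scene [('yellow', [370.4, 195.1], [0.558, 0.115]), ('green', [166.2, 202.9], [0.54, -0.288]), ('blue', [257.5, 183.6], [0.502, -0.109]), ('red', [458.4, 179.1], [0.529, 0.309])]
side [('green', [314.9, 302.6], [0.531, -0.299]), ('blue', [291.3, 241.8], [0.493, -0.118])]
```

View pics/side1.png

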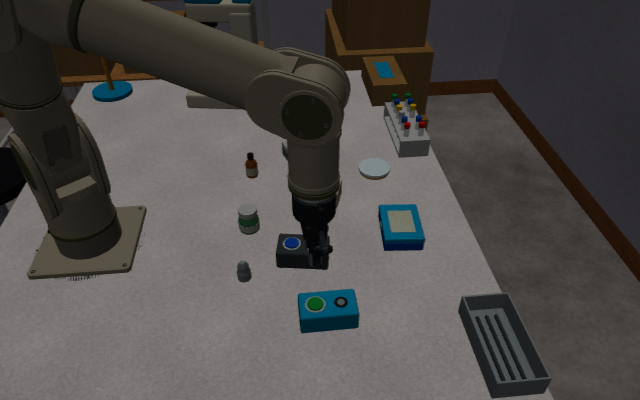

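All three buttons are down, red hasn't moved, and the boxes and loose items are where they were. The tool is clear, so I'm handing in.

```bash
python3 -c "
from workcell import env
print(env.close_job())"
```

```text
the job is handed in; nothing more can be done
None
```

I pressed yellow (lamp), then blue (stage), then green (camera) with the shut fingertips, and handed the job in at about 12.5 s. The force readings during the presses stayed under about 5 N.

- **Buttons:** depth checks after each press put the button tops at about 0.055 m, with the cases at about 0.050 m. That is about 9 mm in, past the 6 mm needed. Blue and green still read the same after the last press. Yellow's depth was last read after the blue press, though its sunken position also shows in the final scene picture.
- **Warmer:** the red button is still out. Its depth read 0.064 m after the first press, and it sits at exactly the same pixel in the first and last scene pictures.
- **Other items:** the last side view shows the boxes and the loose items I could see where they started. The arm hid the lamp and warmer in that view, so I checked those two by button position in the scene camera instead.

No check failed or disagreed.

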